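# Bring the bread keeper's end plate up to the loaf and clamp it

## Task

There is a loaf of unknown length hidden inside the blue bread keeper. Slide the carriage on its lid towards the loaf until you feel the end plate press gently against it, without squashing the loaf, then turn the clamp knob clockwise until it is tight so that the plate stays snug against the loaf. Leave the mug, the jam jar and the pepper mill where they stand.

Things in the scene. Friction and masses are not known exactly. Their poses are not given: they have to be found in the camera images.
- keeper: The bread keeper: a closed opaque blue box with pale wooden base and ends, 150 (x) x 400 (y) x 150 mm (z), fixed to the counter. Origin at the centre of its underside; its y axis runs along its length, and +y, always roughly the robot's left, is the way to the loaf. The carriage starts near the other (right) end. Two steel guide rails and a rubber-lipped slot run along its top.
- liner: The crumb tray fixed inside the keeper, out of sight, with the loaf on it (both count as this body). Its origin is always 12 mm above the keeper's origin and tells nothing of where the loaf ends. The loaf gives like a spring, about 5 N for each 10 mm, and should not feel more than 10 N.
- carriage (a joint): Travel (m) of the white carriage on the keeper's top, along the keeper's +y (towards the loaf), 0 to 0.19. It starts between 0 and 0.03; the end plate meets the loaf somewhere between 0.06 and 0.16. With the clamp loose the carriage slides against about 3 N of friction and stays where it is left (it holds up to 3 N of the loaf's push).
- clamp (a joint): Angle (rad) of the clamp knob at the centre of the carriage, 0 to 1.5, growing clockwise seen from above. It starts loose, between 0 and 0.2, begins to bite at about 1.0 and is tight from about 1.2 on. It stays where it is left. It moves with the carriage and may serve as the grip for sliding it.
- clamp_grip (a point): Point on the knob's axis at the height to grip it, 205 mm above the counter. The grip is an upright black bar, 64 mm long, 14 mm thick, 185 to 220 mm above the counter, red mark on top, on a steel disc 52 mm across. At angle 0 the bar lies along the keeper's x axis; its direction is the keeper's yaw minus the clamp angle (counter-clockwise positive).
- carriage_top (a point): Centre of the carriage's top face, under the knob. The carriage is a white block 120 (keeper x) x 90 (keeper y) x 20 mm whose top is 173 mm above the counter; with travel 0 this point is at y = -0.10 in the keeper's frame.
- end_plate: Steel plate 110 x 6 x 100 mm inside the keeper, out of sight, fixed to the carriage's underside: its centre (origin) is always 93 mm below the centre of the carriage's top. It moves with the carriage and is what meets the loaf.
- mug: White mug, 80 mm across and 95 mm high, handle to its +y, origin under its centre. A bystander.
- jam: Jam jar with a red cap, 68 mm across and 100 mm high, origin under its centre. A bystander.
- mill: Dark wooden pepper mill, 56 mm across and 180 mm high, origin under its centre. A bystander.

How it is judged:
By the outcome, as a careful person would: the job done as asked, in the order asked, and still so for the second after the job is handed in, with the robot touching nothing.
It also fails if it takes over 56 s, if anything falls off the work surface, if the arm or the gripper's body presses on something with over 40 N, if the wrist force passes 120 N, or if a joint passes its speed limit or range.

## Robot

A 7-joint arm with a two-finger parallel gripper is mounted at the origin on the work surface. World frame = base frame: x ahead of the robot, y to its left, z up, the work surface at z = 0. Lengths are in m, angles in rad, forces in N, time in s.
With the tool pointing down it reaches from about 0.425 to 1.025 m from the base axis. Payload 3.6 kg.
Tool frame: the origin (TCP) lies on the centre line of the jaws, within the pads' length; the fingertips stand 11 mm ahead of it and the grasp point (between the pads) lies 8 mm behind it; z points along the fingers, y is the line along which they close (so a half turn about z gives the same grasp; the last joint's range is limited). The gripper opens to 85 mm and grips with 20 to 120 N. Pads are 22 mm wide; open, the fingers measure 114 mm over their backs; the gripper's body (76 mm by 85 mm) begins 54 mm behind the grasp point. The pads swing forward as they close: fully open they stand 13 mm farther back than shut.
Start: joints at [-1.272, 0.591, 0.048, 1.609, -0.033, 0.943, -0.034], TCP at [0.277, 0.67, 0.242] pointing down, gripper open.
Joint ranges: [-2.69, 2.69], [-0.47, 2.24], [-1.27, 1.36], [0.19, 2.51], [-1.53, 4.68], [0.08, 2.07], [-3.09, 3.09]. Speed limits (rad/s): [2.57, 2.57, 3.14, 3.14, 3.14, 3.14, 3.14].

## Interface

Orientations are given as a unit quaternion [w, x, y, z].
In Python, from cell import monitor, imaging, workorder gives the robot as it stands.
- The arm moves only by the tool drive_tool, never from a script. Its argument "commands" is a list of rows, each a list of 2 entries, a list of its own where there are three numbers: the shift along the tool's x, y, z in units of 0.2 m (1.0 is 0.2 m), then the turn about the tool's z in units of 1.5 rad (1.0 is 1.5 rad). In form: [[[x, y, z], turn], ...]. A call has 1 to 5 rows; each row is the pose to reach, as a shift and turn from the pose commanded when the call began, along the tool's axes at that moment; what a row does not reach only later rows make up. A row lasts 1/8 s, in which the tool goes at most 62.5 mm and 10.7 degrees, less where a joint would pass 70% of its speed; a pose out of reach is approached as far as the arm can. A call with a number of a shift or a turn outside -1 to 1 is refused whole. A call with a gripper value outside its range is refused whole. "jaw" is the opening, from -1 (shut) to 1 (fully open), set as the call begins (left out, the last holds). The fingers move at their own pace and stop on an object; the grip force is fixed at half the most. Time passes only in rows, so rows that repeat a pose let the fingers close. It gives the time, the measured TCP pose, the force, the opening and the grip force at its end, in the units of the state.
- monitor.observe(): the state, without advancing time (a new reading comes with each control period).
- imaging.read_camera(name): name is "side" or "top" or "wrist"; returns a dict with "img" (420x560x3 uint8, red, green, blue), "mtx" (3x3 intrinsics, pixels), "world_from_camera" (4x4, takes a point from camera to world coordinates). Camera axes: x right, y down, z forward; pixel columns grow to the right and rows downward; lengths in m; the calibration is good to about 2 mm. A picture is of the moment at which its call begins. There is no depth.
- workorder.finish_job(): hands the job in; it is judged then, once.
The state is a dict: "time": time; "joint_positions": joint angles; "dq": joint speeds; "joint_efforts": joint torques, N m; "ee_pos": TCP position; "ee_rot": TCP orientation; "ft_force": force on the tool from outside, world axes, zero at the start; "torque": the same for the moment, N m; "finger_gap": finger opening in m; "finger_force": force on a finger pad.
Only numpy, scipy, OpenCV 4.12 (cv2) and the standard library are available. Lean on these libraries where they do the work, as an engineer would, in place of code of your own. Each camera call takes 0.05 s, during which the arm holds its last target. There are 200 camera calls.

## Working session

There is one attempt and no reset: what is moved stays moved. The work goes in short steps, Python scripts to look and compute and a tool call to move; the robot and the scene stay as the last step left them, time stands still between calls to the robot, and variables do not carry over. Pictures are saved under pics/ and viewed, at most 10 in all, crops included, and the job is handed in when it is done.

Besides the shell and the picture viewer there is one more tool, called by a JSON object that holds its "method" and its "body". drive_tool: Moves the arm, as the interface text tells. Its arguments: {"type":"object","properties":{"commands":{"type":"array"},"jaw":{"type":"number"}},"required":["commands"]}

```bash
mkdir -p pics; ls; python3 - <<'E'
from cell import monitor, imaging
import cv2
s=monitor.observe()
for k in s: print(k,s[k])
for n in("top","side"):
    d=imaging.read_camera(n); cv2.imwrite(f"pics/{n}0.png",d["img"][...,::-1]); print(n,d["mtx"],d["world_from_camera"])
E
```

```text
pics
time 0.0
joint_positions [-1.27250394  0.59211713  0.04829897  1.60985123 -0.033345    0.94269456
 -0.03368614]
dq [ 0.000423   -0.0027301  -0.00104826  0.00041347 -0.00011498 -0.00025956
 -0.00155933]
joint_efforts [-3.72243239e-04 -5.48680794e+01  1.54658016e+00 -1.98136067e+01
  9.45997657e-03  8.59775202e-03 -7.60988126e-07]
ee_pos [0.27650927 0.66931694 0.24113149]
ee_rot [-1.75638726e-04  1.94612258e-01  9.80879598e-01 -1.11878832e-03]
ft_force [-0.51070963  0.19417343 -0.59752393]
torque [-0.04480445  0.01783562  0.02843962]
finger_force 0.0
finger_gap 0.0857298015838906
top [[405.41391568   0.         281.09798596]
 [  0.         405.41391568 209.07913867]
 [  0.           0.           1.        ]] [[-0.01317476 -0.9876881   0.15588021  0.4144198 ]
 [-0.99939081  0.00796832 -0.03397808  0.00750395]
 [ 0.03231764 -0.15623291 -0.98719139  0.93360883]
 [ 0.          0.          0.          1.        ]]
side [[384.31473636   0.         277.47977202]
 [  0.         384.31473636 210.28490029]
 [  0.           0.           1.        ]] [[ 0.78219599  0.59001265 -0.20013621  0.65389088]
 [ 0.62298414 -0.73668311  0.26303754 -0.1635682 ]
 [ 0.00775851 -0.3304286  -0.9437991   0.74312668]
 [ 0.          0.          0.          1.        ]]
```

View pics/top0.png

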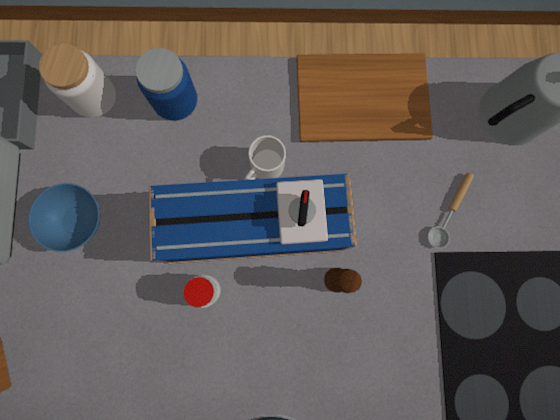

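View pics/side0.png

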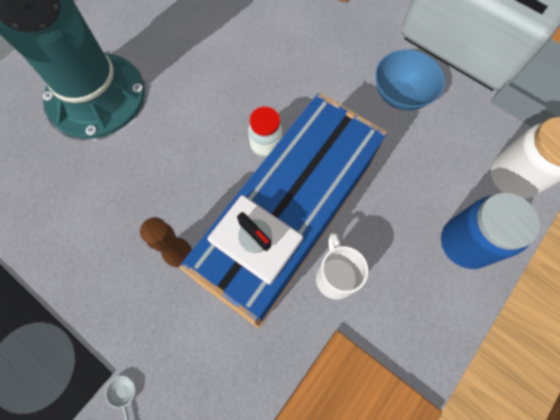

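The top view shows the keeper spanning about columns 150–355 and rows 175–260. The white carriage is centred near (302,212), with the black bar and its red mark near (304,208). The mug is at (267,157), the jam jar at (200,291) and the mill at (343,281). The side view shows the same layout, with the carriage at (255,238).

```bash
cat > h.py <<'E'
import numpy as np, cv2
from cell import monitor, imaging
from scipy.spatial.transform import Rotation as R
def cast(d,uv,z):
    uv=np.atleast_2d(np.float64(uv)); T=d["world_from_camera"]
    r=np.c_[uv,np.ones(len(uv))]@np.linalg.inv(d["mtx"]).T@T[:3,:3].T
    return T[:3,3]+r*((z-T[2,3])/r[:,2:])
def big(m):
    c=max(cv2.findContours(m.astype(np.uint8),cv2.RETR_EXTERNAL,cv2.CHAIN_APPROX_NONE)[0],key=cv2.contourArea)
    return c[:,0,:]
def rect(d,m,z):
    p=cast(d,big(m),z)[:,:2]; return cv2.minAreaRect(p.astype(np.float32)*1000)
def scene(n):
    d=imaging.read_camera(n); hsv=cv2.cvtColor(d["img"],cv2.COLOR_RGB2HSV); h,s,v=[hsv[...,i].astype(int) for i in range(3)]
    roi=np.zeros(h.shape,bool)
    if n=="top": roi[165:275,140:365]=1
    else: roi[85:335,175:395]=1
    white=(s<45)&(v>165)&roi
    if n=="top": white[:175]=0
    else: white[:,310:]=0; white[:190]=0
    print(n,"carriage",rect(d,white,.173))
    c=big(white); box=np.zeros(h.shape,np.uint8); cv2.fillPoly(box,[cv2.convexHull(c)],1)
    red=(s>150)&((h<8)|(h>172))&(v>100)&(box>0)
    if red.sum()>5: print(" red",cast(d,np.argwhere(red)[:,::-1].mean(0),.22), red.sum())
    dark=((v<50)|red)&(box>0)
    print(" bar",rect(d,dark,.22))
    blue=(h>95)&(h<130)&(s>120)&roi
    print(" blue",rect(d,blue,.15))
    return d
E
python3 - <<'E'
from h import *
scene("top"); scene("side")
s=monitor.observe(); q=s["ee_rot"]; print(R.from_quat([*q[1:],q[0]]).as_matrix().round(3))
E
```

```text
top carriage ((531.2610473632812, -59.393192291259766), (115.70761108398438, 85.65792083740234), 3.192340612411499)
 red [[ 0.54927244 -0.06056591  0.22      ]] 32
 bar ((528.8546142578125, -56.16189956665039), (13.619784355163574, 62.72134780883789), 82.41116333007812)
 blue ((564.8500366210938, 41.78318786621094), (66.70530700683594, 383.8485107421875), 3.27567458152771)
side carriage ((534.427490234375, -82.34998321533203), (120.0024185180664, 132.4218292236328), 3.053680181503296)
 red [[ 0.54997157 -0.0619366   0.22      ]] 68
 bar ((535.9511108398438, -62.523094177246094), (13.647406578063965, 62.281585693359375), 81.7068099975586)
 blue ((569.364990234375, 37.30360412597656), (72.9788589477539, 379.8795471191406), 3.1561686992645264)
[[-0.924  0.382 -0.   ]
 [ 0.382  0.924 -0.001]
 [-0.    -0.001 -1.   ]]
```

{"method": "drive_tool", "body": {"commands": [[[-0.16,-0.18,-0.1],0],[[-0.32,-0.36,-0.1],0],[[-0.48,-0.54,-0.1],0],[[-0.64,-0.72,-0.1],0],[[-0.64,-0.72,-0.1],0]], "jaw": 1}}

```text
time: 0.82
ee_pos: [0.3427, 0.4829, 0.2622]
ee_rot: [0.001, 0.198, 0.98, -0.002]
ft_force: [-0.0, 0.9, 0.0]
finger_gap: 0.0851
finger_force: 0.0
```

{"method": "drive_tool", "body": {"commands": [[[-0.16,-0.18,0],0],[[-0.32,-0.36,0],0],[[-0.48,-0.54,0],0],[[-0.64,-0.72,0],0],[[-0.64,-0.72,0],0]]}}

```text
time: 1.45
ee_pos: [0.4048, 0.3027, 0.2623]
ee_rot: [0.0, 0.198, 0.98, -0.001]
ft_force: [0.3, 0.5, -0.0]
finger_gap: 0.0853
finger_force: 0.0
```

{"method": "drive_tool", "body": {"commands": [[[-0.16,-0.18,0],0],[[-0.32,-0.36,0],0],[[-0.48,-0.54,0],0],[[-0.64,-0.72,0],0],[[-0.64,-0.72,0],0]]}}

```text
time: 2.08
ee_pos: [0.4684, 0.1219, 0.2625]
ee_rot: [0.001, 0.197, 0.98, -0.0]
ft_force: [0.1, 0.3, -0.6]
finger_gap: 0.0855
finger_force: 0.0
```

{"method": "drive_tool", "body": {"commands": [[[-0.16,-0.18,0],-0.04],[[-0.32,-0.36,0],-0.08],[[-0.48,-0.54,0],-0.13],[[-0.64,-0.72,0],-0.173],[[-0.64,-0.72,0],-0.173]]}}

```text
time: 2.7
ee_pos: [0.5321, -0.06, 0.2625]
ee_rot: [0.001, 0.068, 0.998, -0.001]
ft_force: [0.3, 0.8, -0.0]
finger_gap: 0.0854
finger_force: 0.0
```

```bash
cat >> h.py <<'E'
def to(x,y,z,yaw=None):
    s=monitor.observe(); q=s["ee_rot"]; M=R.from_quat([*q[1:],q[0]]).as_matrix(); p=s["ee_pos"]
    print("pos",p.round(4),"tool-y deg",np.degrees(np.arctan2(M[1,1],M[0,1])).round(2),"F",s["ft_force"].round(2),"Tq",s["torque"].round(2),"gap",s["finger_gap"].round(4),"t",s["time"],"j7",s["joint_positions"][6].round(2))
    print("units",(M.T@(np.array([x,y,z])-p)/.2).round(3), "M",M.round(3).tolist())
E
python3 - <<'E'
from h import *
to(.5315,-.060,.200)
d=imaging.read_camera("wrist"); cv2.imwrite("pics/w1.png",d["img"][...,::-1])
E
```

```text
Traceback (most recent call last):
  File "h.py", line 32, in to
    print("pos",p.round(4),"tool-y deg",np.degrees(np.arctan2(M[1,1],M[0,1])).round(2),"F",s["ft_force"].round(2),"Tq",s["torque"].round(2),"gap",s["finger_gap"].round(4),"t",s["time"],"j7",s["joint_positions"][6].round(2))
                                                                                                                                                  ^^^^^^^^^^^^^^^^^^^^^
AttributeError: 'float' object has no attribute 'round'
```

```bash
sed -i 's/s\["finger_gap"\].round(4)/s["finger_gap"]/' h.py; python3 - <<'E'
from h import *
to(.5315,-.060,.200)
d=imaging.read_camera("wrist"); cv2.imwrite("pics/w1.png",d["img"][...,::-1])
K=d["mtx"];T=np.linalg.inv(d["world_from_camera"])
for z in(.22,.05):
  for a in (-.032,.032):
    p=T@[.5315+a*np.cos(np.radians(-7.6)),-.06+a*np.sin(np.radians(-7.6)),z,1];p=K@p[:3];print((p[:2]/p[2]).round(1))
E
```

```text
pos [ 0.5321 -0.06    0.2625] tool-y deg 82.17 F [ 0.25  0.79 -0.05] Tq [ 0.03  0.03 -0.01] gap 0.08540767176316562 t 2.7 j7 1.55
units [0.004 0.    0.313] M [[-0.991, 0.136, 0.002], [0.136, 0.991, -0.001], [-0.002, -0.001, -1.0]]
[275.5 191.5]
[276.  287.8]
[275.8 153.3]
[276.  208.3]
```

View pics/w1.png

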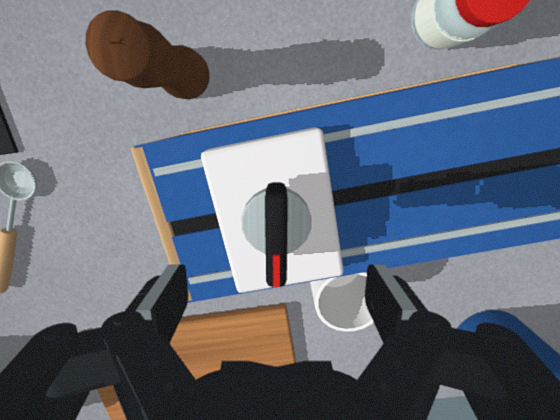

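The wrist view shows the upright bar centred at column 276, rows 183–288. That agrees with the prediction of (276, 191–288). I'll descend and grip.

{"method": "drive_tool", "body": {"commands": [[[0,0,0.1],0],[[0,0,0.2],0],[[0,0,0.28],0],[[0,0,0.31],0],[[0,0,0.31],0]]}}

```text
time: 3.38
ee_pos: [0.5301, -0.057, 0.2001]
ee_rot: [-0.0, 0.066, 0.998, 0.0]
ft_force: [0.0, 0.2, -0.7]
finger_gap: 0.085
finger_force: 0.0
```

{"method": "drive_tool", "body": {"commands": [[[0,0,0],0],[[0,0,0],0],[[0,0,0],0],[[0,0,0],0],[[0,0,0],0]], "jaw": -1}}

```text
time: 4.0
ee_pos: [0.5301, -0.0582, 0.2007]
ee_rot: [0.0, 0.066, 0.998, -0.0]
ft_force: [-1.3, -1.6, 3.4]
finger_gap: 0.0132
finger_force: 59.5
```

```bash
python3 - <<'E'
from h import *
th=np.radians(3.2)
to(.5315-np.sin(th)*.02,-.060+np.cos(th)*.02,.200)
E
```

```text
pos [ 0.5301 -0.0582  0.2007] tool-y deg 82.39 F [-1.29 -1.58  3.42] Tq [-0.16  0.21 -0.04] gap 0.01315505284463541 t 4.0 j7 1.57
units [0.01  0.09  0.004] M [[-0.991, 0.132, 0.0], [0.132, 0.991, -0.0], [-0.0, -0.0, -1.0]]
```

{"method": "drive_tool", "body": {"commands": [[[0.007,0.039,0],0],[[0.015,0.079,0],0],[[0.022,0.118,0],0],[[0.03,0.157,0],0],[[0.037,0.196,0],0]]}}

```text
time: 4.62
ee_pos: [0.5277, -0.018, 0.2007]
ee_rot: [-0.0, 0.066, 0.998, -0.0]
ft_force: [-2.4, -2.8, 5.6]
finger_gap: 0.0131
finger_force: 59.9
```

{"method": "drive_tool", "body": {"commands": [[[0.002,0.01,0],0],[[0.004,0.02,0],0],[[0.006,0.03,0],0],[[0.007,0.039,0],0],[[0.007,0.039,0],0]]}}

```text
time: 5.25
ee_pos: [0.5272, -0.0098, 0.2007]
ee_rot: [-0.0, 0.066, 0.998, -0.0]
ft_force: [-2.1, -1.8, 6.7]
finger_gap: 0.013
finger_force: 59.9
```

{"method": "drive_tool", "body": {"commands": [[[0.0015,0.008,0],0],[[0.003,0.016,0],0],[[0.0045,0.024,0],0],[[0.006,0.031,0],0],[[0.0075,0.039,0],0]]}}

```text
time: 5.88
ee_pos: [0.5268, -0.0023, 0.2007]
ee_rot: [-0.0, 0.066, 0.998, -0.0]
ft_force: [-1.8, -3.3, 6.7]
finger_gap: 0.013
finger_force: 60.0
```

{"method": "drive_tool", "body": {"commands": [[[0.0015,0.008,0],0],[[0.003,0.016,0],0],[[0.0045,0.024,0],0],[[0.006,0.031,0],0],[[0.0075,0.039,0],0]]}}

```text
time: 6.5
ee_pos: [0.5263, 0.0057, 0.2007]
ee_rot: [-0.0, 0.066, 0.998, -0.0]
ft_force: [-2.0, -3.8, 6.5]
finger_gap: 0.013
finger_force: 60.0
```

{"method": "drive_tool", "body": {"commands": [[[0.001,0.005,0],0],[[0.002,0.01,0],0],[[0.003,0.015,0],0],[[0.004,0.02,0],0],[[0.0045,0.024,0],0]]}}

```text
time: 7.12
ee_pos: [0.526, 0.0106, 0.2007]
ee_rot: [-0.0, 0.066, 0.998, -0.0]
ft_force: [-1.4, -3.4, 6.1]
finger_gap: 0.0131
finger_force: 60.0
```

{"method": "drive_tool", "body": {"commands": [[[0.001,0.005,0],0],[[0.002,0.01,0],0],[[0.003,0.015,0],0],[[0.004,0.02,0],0],[[0.0045,0.024,0],0]]}}

```text
time: 7.75
ee_pos: [0.5258, 0.0155, 0.2007]
ee_rot: [-0.0, 0.066, 0.998, -0.0]
ft_force: [-1.9, -1.6, 6.2]
finger_gap: 0.0129
finger_force: 60.0
```

{"method": "drive_tool", "body": {"commands": [[[0.001,0.005,0],0],[[0.002,0.01,0],0],[[0.003,0.015,0],0],[[0.004,0.02,0],0],[[0.0045,0.024,0],0]]}}

```text
time: 8.38
ee_pos: [0.5255, 0.0204, 0.2007]
ee_rot: [-0.0, 0.066, 0.998, -0.0]
ft_force: [-2.1, -3.1, 7.1]
finger_gap: 0.0128
finger_force: 60.0
```

{"method": "drive_tool", "body": {"commands": [[[0.001,0.005,0],0],[[0.002,0.01,0],0],[[0.003,0.015,0],0],[[0.004,0.02,0],0],[[0.0045,0.024,0],0]]}}

```text
time: 9.0
ee_pos: [0.5252, 0.0242, 0.2007]
ee_rot: [-0.0, 0.066, 0.998, -0.001]
ft_force: [-2.4, -4.6, 6.9]
finger_gap: 0.0133
finger_force: 60.0
```

{"method": "drive_tool", "body": {"commands": [[[0.001,0.005,0],0],[[0.002,0.01,0],0],[[0.003,0.015,0],0],[[0.004,0.02,0],0],[[0.0045,0.024,0],0]]}}

```text
time: 9.62
ee_pos: [0.525, 0.0281, 0.2007]
ee_rot: [-0.0, 0.067, 0.998, -0.001]
ft_force: [-1.6, -7.0, 7.0]
finger_gap: 0.013
finger_force: 60.0
```

```bash
python3 - <<'E'
from h import *
F=[]
for i in range(10):
    imaging.read_camera("wrist"); s=monitor.observe(); F.append(s["ft_force"])
print(np.mean(F,0),np.std(F,0)); to(*s["ee_pos"])
E
```

```text
[-1.79812361 -6.51756537  6.07103897] [0.61545196 0.43724331 0.40023832]
pos [0.525  0.0282 0.2007] tool-y deg 82.36 F [-1.44 -5.8   6.23] Tq [-1.37  0.33  0.  ] gap 0.013149843627230408 t 10.125 j7 1.4
units [0. 0. 0.] M [[-0.991, 0.133, -0.0], [0.133, 0.991, -0.003], [0.0, -0.003, -1.0]]
```

{"method": "drive_tool", "body": {"commands": [[[0,0,0],0.08],[[0,0,0],0.16],[[0,0,0],0.24],[[0,0,0],0.32],[[0,0,0],0.4]]}}

```text
time: 10.75
ee_pos: [0.5257, 0.0296, 0.2007]
ee_rot: [0.001, 0.36, 0.933, -0.0]
ft_force: [-0.7, -3.9, 4.3]
finger_gap: 0.0129
finger_force: 59.7
```

```bash
python3 - <<'E'
from h import *
to(.525,.0282,.2)
E
```

```text
pos [0.5257 0.0296 0.2007] tool-y deg 47.84 F [-0.73 -3.86  4.31] Tq [-0.84  0.11  0.09] gap 0.012880837642439228 t 10.75 j7 0.91
units [-0.002 -0.007  0.003] M [[-0.741, 0.671, 0.001], [0.671, 0.741, -0.001], [-0.002, -0.0, -1.0]]
```

{"method": "drive_tool", "body": {"commands": [[[0,0,0],0.08],[[0,0,0],0.16],[[0,0,0],0.24],[[0,0,0],0.32],[[0,0,0],0.4]]}}

```text
time: 11.38
ee_pos: [0.527, 0.0303, 0.2008]
ee_rot: [0.002, 0.619, 0.785, 0.001]
ft_force: [2.2, -2.0, 2.2]
finger_gap: 0.0132
finger_force: 59.4
```

{"method": "drive_tool", "body": {"commands": [[[0,0,0],0],[[0,0,0],0]]}}

```text
time: 11.62
ee_pos: [0.5269, 0.0303, 0.2008]
ee_rot: [0.001, 0.617, 0.787, 0.001]
ft_force: [2.8, -3.0, 2.4]
finger_gap: 0.013
finger_force: 59.6
```

```bash
python3 - <<'E'
from h import *
to(.525,.0282,.2); d=scene("top"); cv2.imwrite("pics/t2.png",d["img"][...,::-1])
E
```

```text
pos [0.5269 0.0303 0.2008] tool-y deg 13.77 F [ 2.81 -3.01  2.38] Tq [-0.61 -0.55 -0.01] gap 0.013018932463192053 t 11.625 j7 0.44
units [-0.008 -0.012  0.004] M [[-0.238, 0.971, 0.003], [0.971, 0.238, -0.0], [-0.001, 0.003, -1.0]]
top carriage ((503.5400695800781, -2.93609619140625), (30.038097381591797, 70.21788024902344), 89.54767608642578)
 bar ((477.2625427246094, 9.52104663848877), (3.1831207275390625, 10.725813865661621), 80.14280700683594)
 blue ((507.39324951171875, -85.47362518310547), (41.00458526611328, 134.27989196777344), 2.592277765274048)
```

{"method": "drive_tool", "body": {"commands": [[[0,0,0],0],[[0,0,0],0],[[0,0,0],0],[[0,0,0],0],[[0,0,0],0]], "jaw": 1}}

```text
time: 12.3
ee_pos: [0.5252, 0.0303, 0.2002]
ee_rot: [-0.0, 0.618, 0.786, -0.0]
ft_force: [-0.0, -0.5, -0.5]
finger_gap: 0.0852
finger_force: 0.0
```

{"method": "drive_tool", "body": {"commands": [[[0,0,-0.1],0],[[0,0,-0.25],0],[[0,0,-0.4],0],[[0,0,-0.5],0],[[0,0,-0.5],0]]}}

```text
time: 12.92
ee_pos: [0.5264, 0.0302, 0.3017]
ee_rot: [0.001, 0.618, 0.786, 0.001]
ft_force: [-0.5, 0.0, -0.4]
finger_gap: 0.0851
finger_force: 0.0
```

```bash
python3 - <<'E'
from h import *
to(.525,.0282,.2); d=scene("side")
w=imaging.read_camera("wrist"); cv2.imwrite("pics/w2.png",np.vstack([w["img"],d["img"]])[::1,:,::-1][:,:]) if 0 else cv2.imwrite("pics/w2.png",w["img"][...,::-1])
hsv=cv2.cvtColor(w["img"],cv2.COLOR_RGB2HSV)
m=(hsv[...,1]<45)&(hsv[...,2]>165); print(rect(w,m,.173))
E
```

```text
pos [0.5264 0.0302 0.3017] tool-y deg 13.67 F [-0.52  0.04 -0.36] Tq [ 0.02 -0.03 -0.02] gap 0.0851077517223639 t 12.925 j7 0.33
units [-0.008 -0.011  0.508] M [[-0.236, 0.972, 0.003], [0.972, 0.236, 0.001], [0.0, 0.004, -1.0]]
side carriage ((578.3506469726562, -147.9864044189453), (199.579833984375, 93.58775329589844), 37.289451599121094)
 bar ((550.5819091796875, -134.78919982910156), (7.1917290687561035, 31.363405227661133), 3.3748068809509277)
 blue ((569.1070556640625, 37.28570556640625), (73.209228515625, 379.8347473144531), 3.25988507270813)
((502.4113464355469, -28.73333740234375), (58.29161834716797, 201.47576904296875), 7.75036096572876)
```

View pics/w2.png

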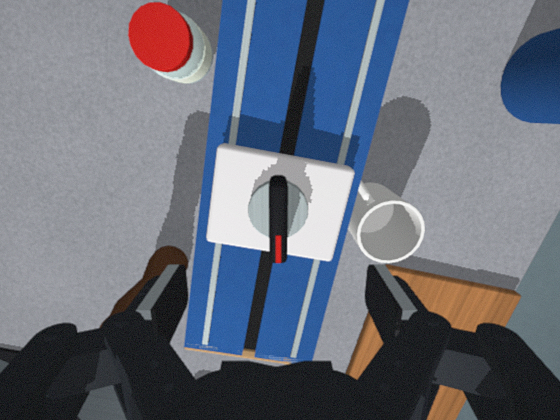

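The wrist view shows the bar upright at column 279, rows 175–262, so it is turned about 79° and has stayed aligned with the tool. The jar, mug and mill stand upright. I'll check the carriage position once before handing in.

```bash
python3 - <<'E'
from h import *
w=imaging.read_camera("wrist")
print(cast(w,[[219,145],[355,167],[330,261],[208,240]],.173).round(4), cast(w,[[219,145],[355,167],[330,261],[208,240]],.173).mean(0))
h=w["img"].max(2); m=np.zeros(h.shape,bool); m[170:268,262:294]=1
r=w["img"].astype(int); red=(r[...,0]>120)&(r[...,1]<70)
print(rect(w,((h<50)|red)&m,.22))
E
```

```text
[[ 0.467   0.0689  0.173 ]
 [ 0.5818  0.078   0.173 ]
 [ 0.5866 -0.0112  0.173 ]
 [ 0.4728 -0.0172  0.173 ]] [0.52706096 0.0296568  0.173     ]
((524.3494262695312, 29.51095199584961), (18.919269561767578, 70.8298110961914), 12.861713409423828)
```

```bash
python3 -c "
from cell import workorder; print(workorder.finish_job())"
```

```text
the job is handed in; nothing more can be done
None
```

The job is handed in: the plate presses the loaf with an estimated 4 N (limit 10 N), the clamp is at about 1.38 rad (tight from 1.2), the gripper is open and clear, and the mug, jam jar and pepper mill were not touched.

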